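Hang the keyhole bin on the slotted board

ROBOT

A 6-joint arm with a two-finger parallel gripper is mounted at the origin on a cart in front of the work surface, level with it; the furniture and walls round the work are solid. World frame = base frame: x ahead of the robot, y to its left, z up, the work surface at z = 0. Lengths are in m, angles in degrees, forces in N, time in s.
With the tool pointing down it reaches from about 0.375 to 0.9 m from the base axis. Payload 3.1 kg.
Tool frame: the origin (TCP) lies between the finger pads, 19 mm behind the fingertips; this is the grasp point; z points along the fingers, y is the line along which they close (so a half turn about z gives the same grasp; the last joint's range is limited). The gripper opens to 87 mm and grips with 3 to 60 N. Pads are 19 mm wide; open, the fingers measure 117 mm over their backs; the gripper's body (75 mm by 190 mm) begins 51 mm behind the grasp point.
Start: joints at [54.746, 30.224, 82.088, -0, 67.689, -10.227], TCP at [0.264, 0.566, 0.241] pointing down, gripper open.
Joint ranges: [-176.69, 176.69], [-43.24, 126.21], [12.49, 139.97], [-82, 262], [0, 151.66], [-163.58, 163.58]. Speed limits (degrees/s): [159.86, 159.86, 180, 180, 180, 180].

INTERFACE

Orientations are given as a 3x3 rotation matrix whose columns are the frame's x, y, z axes.
In Python, from rig import bot, imaging, finder gives the robot as it stands. The module is installed in compiled form; this text tells all that it offers.
- The arm moves only by the tool play_rows, never from a script. Its argument "motion" is a list that holds one entry, the list of rows, each a list of 6 numbers: the shift along the tool's x, y, z in m, then the turn, a rotation vector about the tool's x, y, z in degrees. In form: [[[dx, dy, dz, wx, wy, wz], ...]]. A call has 1 to 8 rows; each row is the pose to reach, as a shift and turn from the pose commanded when the call began, along the tool's axes at that moment; what a row does not reach only later rows make up. A row lasts 1/12 s, in which the tool goes at most 41.7 mm and 7.16 degrees, less where a joint would pass 70% of its speed; a pose out of reach is approached as far as the arm can. A call with a gripper value outside its range is refused whole. "fingers" is the finger opening in m, from 0 to 0.087, set as the call begins (left out, the last holds). The fingers move at their own pace and stop on an object; the grip force is fixed at half the most. Time passes only in rows, so rows that repeat a pose let the fingers close. It gives the time, the measured TCP pose, the force, the opening and the grip force at its end, in the units of the state.
- bot.read_state(): the state, without advancing time (a new reading comes with each control period).
- imaging.capture(name): name is "scene" or "top" or "wrist"; returns a dict with "frame" (384x512x3 uint8, red, green, blue), "camera_matrix" (3x3 intrinsics, pixels), "k1" (the pictures are not rectified: a ray, as slopes to the right and down, at radius r is drawn at 1 + k1 r^2 times it, then the intrinsics apply), "R" (3x3) and "t" (3): a world point X has camera coordinates R X + t. Camera axes: x right, y down, z forward; pixel columns grow to the right and rows downward; lengths in m; the calibration is good to about 2 mm. A picture is of the moment at which its call begins. There is no depth.
- bot.hand_in(): hands the job in; it is judged then, once.
Trained networks look in the newest picture that a camera, given by its name, has taken for a name from the list of things; names that differ only in an ending like _2 or _b are one class to them, and where a whole thing is asked for, a point or a joint stands for the part that bears it (a point fixed in the world has none). Each returns a list of dicts, best first, with "confidence" (0 to 1); they miss things now and then, are a little off and sometimes report something else, mostly with a low value. They report only what shows in the picture. A call takes as long as a camera call.
- finder.recognise(camera, name): "at" ([x, y, z] in m, in world coordinates, good to about 4 mm: the middle of the surface that is visible of it).
- finder.outline_of(camera, name): "pixels" (384x512 bool, what is visible of it).
The state is a dict: "time_s": time; "joint_positions": joint angles; "qvel": joint speeds; "tau": joint torques, N m; "position": TCP position; "tcp_rot": TCP orientation; "force": force on the tool from outside, world axes, zero at the start; "moment": the same for the moment, N m; "opening": opening from 0.0 (shut) to 1.0 (fully open); "grasp_force": force on a finger pad.
Only numpy, scipy, OpenCV 4.12 (cv2) and the standard library are available. Lean on these libraries where they do the work, as an engineer would, in place of code of your own. Each camera call takes 0.05 s, during which the arm holds its last target. There are 200 camera calls.

TASK

Pick up the small grey sheet-steel bin and hang it on the stud of the slotted aluminium board: pass the round hole of its keyhole over the stud's head, then slide it down until the stud sits fully home at the end of the narrow slot, and let go so that it hangs upright. The stud was clamped in the slot by hand and its sideways place is not measured, so find it by feel, gently, without leaning hard on the board, and leave the other things lying around where they are.

Things in the scene. Friction and masses are not known exactly. Their poses are not given: they have to be found in the camera images.
- bin: Loose grey sheet-steel bin, 0.2-0.4 kg, upright on the bench. Origin: rear face of its back plate, bottom middle; x out of the back (to the board when hung), y left, z up. Plate 90 wide, 98 high, 4 thick (x -4..0 mm). Box in front of it 50 mm wide (y +-25), to x = -90 mm; 3 mm side walls, rim z = 50, front wall 38 high. Grip from above across the side walls, e.g. x = -52 mm, TCP near the rim.
- hole (a point): Centre of the round keyhole opening, 20 mm in diameter, on the plate's rear face (bin frame 0, 0, 62 mm, above the rim); axes as the bin's. From it a slot 11 mm wide runs up to its end at z = 88 mm.
- seat (a point): Point on the bin plate's rear face where the stud's axis lies when the bin is fully home, at the top of the narrow slot (bin frame 0, 0, 84 mm: 22 mm above the hole's centre); axes as the bin's.
- board: Fixed upright aluminium board, 240 mm wide, 144 high, flat front face with one level slot at z = 130 mm; the steel stud clamped in the slot belongs to it. Origin: front face, bottom middle; x into the board (roughly away from the robot), y left along it, z up. All rigid. Limit: bin and board (with stud) pressed together with at most 30 N.
- stud_line (a point): Middle of the slot on the board's face (board frame 0, 0, 130 mm), axes as the board's. The stud's axis runs along x at this height, anywhere up to 36 mm to either side along y: not measured, see or feel it. Shank 8 mm thick, head 16 mm with chamfered rim, underside 6 and front 11.5 mm off the face. A plate not over the head stops at 11.5 mm; with the hole over it (2 mm play) it reaches the face.
- masking_tape: Bystander: roll of masking tape lying flat, 100 mm across, 25 mm high; origin underside centre.
- tape_measure: Bystander: tape measure, 64x71x27 mm; origin underside centre.
- file_flat: Bystander: flat file with wooden handle, 270 mm long, lying flat; origin underside centre.
- marker: Bystander: marker pen, 135 mm long, lying flat; origin underside centre.

How it is judged (in metres and radians):
At the end, for the whole second after the job is handed in: The bin hangs at rest on the stud with nothing else holding it: the seat point at the height of the stud's axis (3 mm above to 4 mm below), its plate within 6 mm of the board's face, within 40 mm of the slot's middle, upright within 0.12 rad, carried by the board (z of seat in the frame of stud_line between -0.004 and 0.003 m and x of seat in the frame of stud_line between -0.006 and 0.003 m and y of seat in the frame of stud_line between -0.04 and 0.04 m and angle between bin's own z axis and vertical below 0.12 rad and contact force between bin and board above 0.5 N and linear speed of bin below 0.01 m/s); the robot touches nothing.
It fails at once if the bin is pressed against the board or its stud with more than 30 N (contact force between bin and board above 30 N).
It fails at once if a bystander is moved by more than 20 mm (distance of any of masking_tape, tape_measure, file_flat, marker from where it was at the start of the episode above 0.02 m).
It also fails if it takes over 58 s, if anything falls off the work surface, if the arm or the gripper's body presses on something with over 40 N, if the wrist force passes 120 N, or if a joint passes its speed limit or range.

## Working session

There is one attempt and no reset: what is moved stays moved. The work goes in short steps, Python scripts to look and compute and a tool call to move; the robot and the scene stay as the last step left them, time stands still between calls to the robot, and variables do not carry over. Pictures are saved under pics/ and viewed, at most 10 in all, crops included, and the job is handed in when it is done.

Besides the shell and the picture viewer there is one more tool, called after ">>>" in YAML: its name, and indented under it one key for each argument. play_rows: Moves the arm, as the interface text tells. Its arguments: {"type":"object","properties":{"motion":{"type":"array"},"fingers":{"type":"number"}},"required":["motion"]}

```bash
mkdir -p pics
python3 - <<'E'
from rig import bot, imaging, finder
import cv2,numpy as np
s=bot.read_state()
print(s['time_s'],s['position'],np.round(s['tcp_rot'],3).tolist(),s['force'])
ims=[]
for c in ['scene','top']:
    d=imaging.capture(c); cv2.imwrite(f'pics/{c}0.png',d['frame'][:,:,::-1])
    print(c,np.round(d['camera_matrix'],1).tolist(),d['k1'],np.round(d['R'],4).tolist(),np.round(d['t'],4).tolist())
    for n in ['bin','hole','seat','board','stud_line','masking_tape','tape_measure','file_flat','marker']:
        r=finder.recognise(c,n); print(n,[(np.round(x['at'],4).tolist(),round(x['confidence'],2)) for x in r[:2]])
print(bot.read_state()['time_s'])
E
```

```text
0.0 [0.26395528 0.56576354 0.24025622] [[-0.906, 0.423, -0.001], [0.423, 0.906, -0.002], [0.0, -0.002, -1.0]] [-0.00744095  0.4215028  -0.29004696]
scene [[385.5, 0.0, 254.9], [0.0, 385.5, 191.8], [0.0, 0.0, 1.0]] -0.1266241314825259 [[0.5578, -0.8298, 0.0136], [-0.6503, -0.4472, -0.614], [0.5156, 0.3337, -0.7892]] [-0.1762, 0.4355, 0.6323]
bin [([0.4687, 0.188, 0.0375], 0.89)]
hole [([0.4709, 0.1875, 0.0334], 0.73)]
seat [([0.4729, 0.1864, 0.0393], 0.88)]
board [([0.6253, -0.0842, 0.0237], 0.74), ([0.6382, 0.1043, 0.0861], 0.72)]
stud_line [([0.636, 0.0981, 0.082], 0.56)]
masking_tape [([0.5899, 0.3395, 0.0236], 0.91), ([0.4171, 0.004, 0.006], 0.24)]
tape_measure [([0.6228, -0.0839, 0.0247], 0.93)]
file_flat [([0.4182, 0.0019, 0.0098], 0.58)]
marker [([0.362, 0.3478, 0.0139], 0.66)]
top [[394.7, 0.0, 255.1], [0.0, 394.7, 192.6], [0.0, 0.0, 1.0]] -0.10002723460778015 [[0.0584, -0.9983, -0.005], [-0.9765, -0.0561, -0.2082], [0.2075, 0.017, -0.9781]] [0.1203, 0.5351, 1.0376]
bin [([0.4613, 0.1811, 0.0049], 0.63)]
hole [([0.4609, 0.1826, 0.0001], 0.56)]
seat []
board [([0.6408, 0.1119, 0.0889], 0.77)]
stud_line [([0.6463, 0.1146, 0.0915], 0.9)]
masking_tape []
tape_measure [([0.6161, -0.0797, 0.0227], 0.73)]
file_flat [([0.429, 0.0057, 0.0141], 0.58)]
marker [([0.3698, 0.3486, 0.0131], 0.53)]
1.0
```

View pictures.

```bash
cd pics; python3 -c "
import cv2
for c in ['scene','top']:
    i=cv2.imread(c+'0.png')
    cv2.imwrite(c+'0b.png',cv2.resize(i[80:330,120:420],None,fx=2.4,fy=2.4,interpolation=cv2.INTER_CUBIC))
"
```

```text
(no output)
```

View pics/scene0.png

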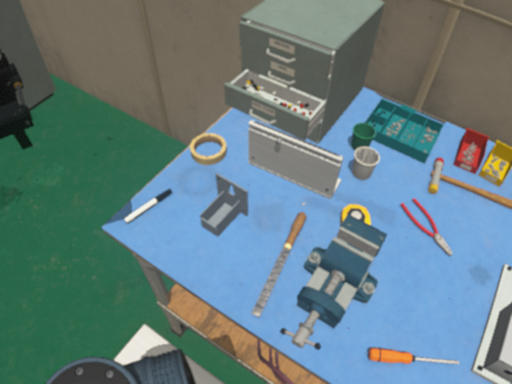

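View pics/top0b.png

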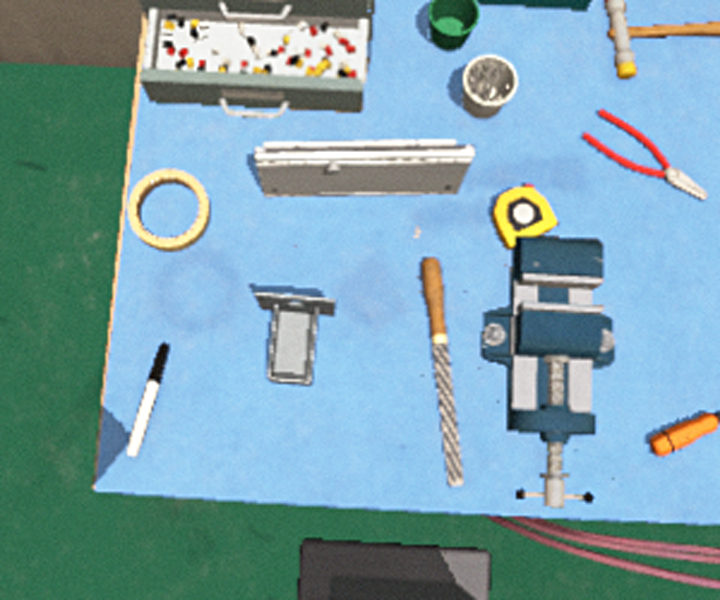

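Run:
```python
import cv2,numpy as np
s=cv2.imread('pics/scene0.png');t=cv2.imread('pics/top0.png')
f=lambda i,x,y,w,h:cv2.resize(i[y:y+h,x:x+w],(400,300),interpolation=cv2.INTER_CUBIC)
m=np.vstack([np.hstack([f(s,240,110,108,90),f(s,190,165,72,72*3//4)]),np.hstack([f(t,220,125,104,78),f(t,220,190,48*4//3,48)])])
cv2.imwrite('pics/mos.png',m)
```

```text
(no output)
```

View pics/mos.png

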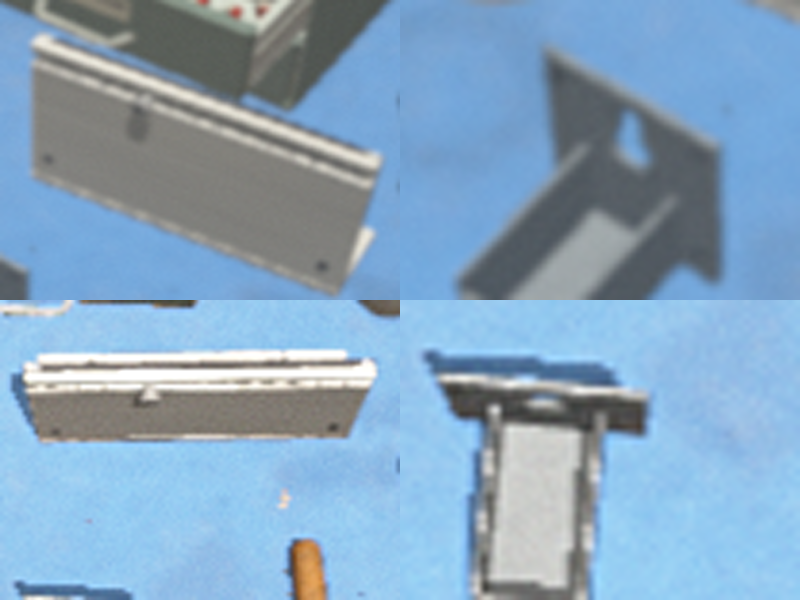

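```bash
cat > h.py <<'E'
import numpy as np,cv2
from scipy.optimize import least_squares
C={'scene':([[385.5,0,254.9],[0,385.5,191.8],[0,0,1]],-0.1266241,[[0.5578,-0.8298,0.0136],[-0.6503,-0.4472,-0.614],[0.5156,0.3337,-0.7892]],[-0.1762,0.4355,0.6323]),
'top':([[394.7,0,255.1],[0,394.7,192.6],[0,0,1]],-0.1000272,[[0.0584,-0.9983,-0.005],[-0.9765,-0.0561,-0.2082],[0.2075,0.017,-0.9781]],[0.1203,0.5351,1.0376])}
def proj(c,X,cam=None):
    K,k,R,t=C[c] if cam is None else cam
    K,R,t=map(np.array,(K,R,t)); X=np.atleast_2d(X)@R.T+t
    s=X[:,:2]/X[:,2:]; s=s*(1+k*(s**2).sum(1,keepdims=True))
    return s@K[:2,:2].T+K[:2,2]
def place(p,P):
    x,y,a=p; c,s=np.cos(a),np.sin(a); P=np.atleast_2d(P)
    return np.c_[x+c*P[:,0]-s*P[:,1],y+s*P[:,0]+c*P[:,1],P[:,2]]
E
cat > fit.py <<'E'
from h import *
def O(x0,y0,sx,sy,u,v): return [x0+(u+.5)*sx-.5,y0+(v+.5)*sy-.5]
bs=lambda u,v:O(240,110,.27,.3,u,v); bt=lambda u,v:O(220,125,.26,.26,u,v-300)
ns=lambda u,v:O(190,165,.18,.18,u-400,v); nt=lambda u,v:O(220,190,.16,.16,u-400,v-300)
t0=lambda u,v:O(120,80,1/2.4,1/2.4,u,v)
board=[('scene',bs(33,178),(0,.12,0)),('scene',bs(338,293),(0,-.12,0)),('scene',bs(381,160),(0,-.12,.144)),('scene',bs(33,42),(0,.12,.144)),
('top',bt(40,439),(0,.12,0)),('top',bt(347,437),(0,-.12,0))]
bin_=[('scene',ns(545,48),(-.002,.045,.098)),('scene',ns(720,148),(-.002,-.045,.098)),('scene',ns(720,283),(-.004,-.045,0)),('scene',ns(630,142),(-.002,0,.062)),
('top',nt(438,375),(-.002,.045,.098)),('top',nt(648,395),(-.002,-.045,.098)),('top',nt(645,433),(-.004,-.045,0)),('top',nt(455,415),(-.004,.045,0)),
('top',t0(270,383),(-.09,.025,.038)),('top',t0(312,384),(-.09,-.025,.038))]
def fit(L,p0,stud=False):
    f=lambda p:np.concatenate([proj(c,place(p,P))[0]-uv for c,uv,P in L])
    r=least_squares(f,p0,loss='soft_l1'); print(np.round(r.x,4),np.degrees(r.x[2])); print(np.round(f(r.x).reshape(-1,2),1).tolist()); return r.x
pb=fit(board,[.64,.11,0]); pn=fit(bin_,[.5,.18,0])
print('board hdg',proj('top',place(pb,[(0,.12,.144),(0,-.12,.144),(0,0,.13)])))
for c,uv in (('scene',bs(140,100)),('top',bt(148,394))):
    r=least_squares(lambda y:proj(c,place(pb,[(-.0115,y[0],.13)]))[0]-uv,[0.]); print('stud y',c,r.x,r.fun)
print(place(pn,[(-.052,0,.05)]))
E
python3 fit.py
```

```text
[0.641  0.1133 0.0857] 4.910753964402171
[[-0.2, -0.6], [0.4, 0.1], [-0.4, 1.1], [-0.1, -0.1], [-0.2, 0.3], [0.5, -1.4]]
[ 0.4898  0.182  -0.0144] -0.8266534823527262
[[-0.4, -0.5], [0.1, -0.7], [-0.3, 0.7], [0.5, 1.1], [-0.1, 0.4], [0.2, -0.3], [0.4, 0.3], [-0.2, 1.0], [-0.5, -1.5], [0.1, -0.6]]
board hdg [[226.07854143 145.30380742]
 [317.5437949  142.88180279]
 [271.69574021 145.75521926]]
stud y scene [0.03692816] [-0.68569852  1.734189  ]
stud y top [0.03630273] [0.03249431 1.18633857]
[[0.43777378 0.18274054 0.05      ]]
```

>>> play_rows:
  motion:
    - [[-0.04,-0.034,0.005,0,0,-4],[-0.08,-0.068,0.01,0,0,-8],[-0.12,-0.1025,0.015,0,0,-12],[-0.16,-0.137,0.02,0,0,-16],[-0.2,-0.171,0.025,0,0,-20],[-0.24,-0.205,0.03,0,0,-24.2],[-0.265,-0.227,0.03,0,0,-24.2],[-0.29,-0.248,0.03,0,0,-24.2]]
  fingers: 0.087

```text
time_s: 1.67
position: [0.4021, 0.2622, 0.2133]
tcp_rot: [[-1.0, 0.014, 0.0], [0.014, 1.0, 0.0], [-0.0, 0.0, -1.0]]
force: [0.8, -0.4, 0.2]
opening: 1.002
grasp_force: 0.0
```

>>> play_rows:
  motion:
    - [[-0.016,-0.0355,0.0,0,0,0],[-0.016,-0.0355,0.0,0,0,0],[-0.016,-0.0355,0.0,0,0,0],[-0.016,-0.0355,0.0,0,0,0]]

```text
time_s: 2.0
position: [0.4172, 0.2283, 0.2134]
tcp_rot: [[-1.0, 0.016, -0.0], [0.016, 1.0, 0.001], [0.0, 0.001, -1.0]]
force: [0.7, 0.3, -0.2]
opening: 1.002
grasp_force: 0.0
```

Run:
```python
from rig import bot, imaging, finder
import cv2,numpy as np,pickle
d=imaging.capture('wrist'); s=bot.read_state()
pickle.dump((d,s),open('w1.pkl','wb'))
print(s['time_s'],s['position'],s['force'])
cv2.imwrite('pics/w1.png',d['frame'][:,:,::-1])
for n in ['bin','hole','board','stud_line']:
    r=finder.recognise('wrist',n); print(n,[(np.round(x['at'],4).tolist(),round(x['confidence'],2)) for x in r[:2]])
```

```text
2.05 [0.41685119 0.22888624 0.21335643] [0.46327122 0.19127927 0.94995812]
bin [([0.4727, 0.1804, 0.0383], 0.77)]
hole [([0.4717, 0.1827, 0.0333], 0.57)]
board [([0.6334, 0.1434, 0.0194], 0.88)]
stud_line [([0.6351, 0.146, 0.0251], 0.63)]
```

View pics/w1.png

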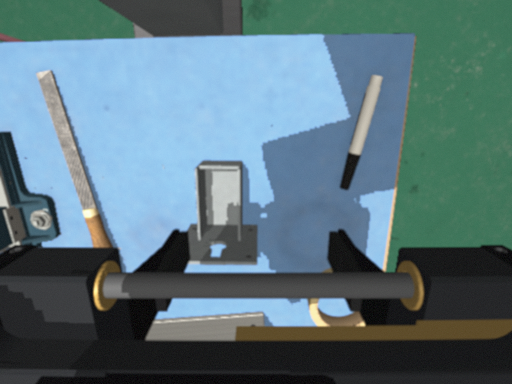

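Run:
```python
import pickle;from h import *
d,s=pickle.load(open('w1.pkl','rb')); cam=(d['camera_matrix'],d['k1'],d['R'],d['t'])
img=d['frame'][:,:,::-1].copy(); S=6; x0,y0=170,150
big=cv2.resize(img[y0:y0+95,x0:x0+110],None,fx=S,fy=S,interpolation=cv2.INTER_CUBIC)
P=[(0,.045,.098),(0,-.045,.098),(-.09,.025,.038),(-.09,-.025,.038),(-.09,.025,0),(-.09,-.025,0),(-.004,.025,.05),(-.004,-.025,.05),(0,0,.062),(0,0,.088)]
uv=proj('',place([.4898,.182,-.0144],P),cam); print(uv.round(1).tolist(), np.round(-np.array(d['R']).T@d['t'],3))
for u,v in uv: cv2.circle(big,(int((u-x0+.5)*S),int((v-y0+.5)*S)),3,(0,0,255),-1)
cv2.imwrite('pics/w1b.png',big)
```

```text
[[259.0, 266.8], [171.3, 266.7], [241.1, 168.1], [196.8, 168.1], [242.8, 161.7], [203.0, 161.7], [241.9, 241.9], [199.5, 241.9], [219.6, 249.9], [216.4, 261.7]] [0.332 0.229 0.356]
```

View pics/w1b.png

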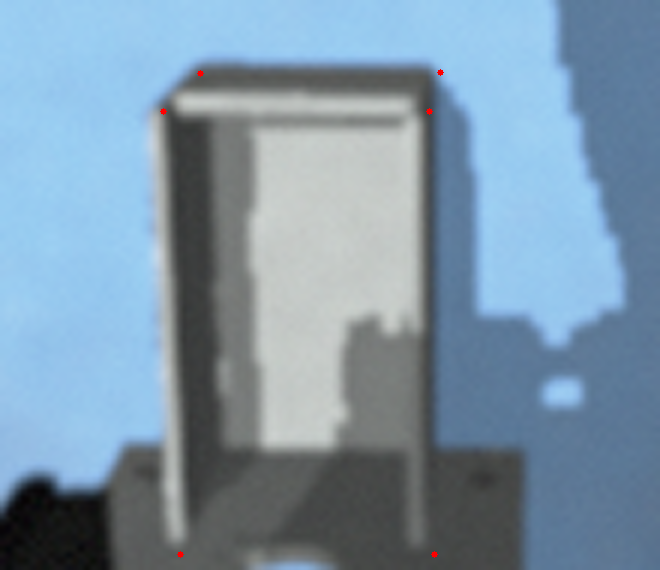

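>>> play_rows:
  motion:
    - [[-0.01,-0.023,0.02,0,0,0],[-0.021,-0.0467,0.04,0,0,0],[-0.021,-0.0467,0.065,0,0,0],[-0.021,-0.0467,0.09,0,0,0],[-0.021,-0.0467,0.115,0,0,0],[-0.021,-0.0467,0.14,0,0,0],[-0.021,-0.0467,0.158,0,0,0],[-0.021,-0.0467,0.1655,0,0,0]]
  fingers: 0.087

```text
time_s: 2.92
position: [0.4361, 0.1818, 0.0456]
tcp_rot: [[-1.0, 0.013, -0.004], [0.013, 1.0, -0.001], [0.004, -0.001, -1.0]]
force: [-0.2, 0.4, 0.3]
opening: 0.998
grasp_force: 0.0
```

>>> play_rows:
  motion:
    - [[0,0,0,0,0,0],[0,0,0,0,0,0],[0,0,0,0,0,0],[0,0,0,0,0,0],[0,0,0,0,0,0],[0,0,0,0,0,0],[0,0,0,0,0,0],[0,0,0,0,0,0]]
  fingers: 0.03

```text
time_s: 3.58
position: [0.4379, 0.1814, 0.0484]
tcp_rot: [[-1.0, 0.015, 0.001], [0.015, 1.0, 0.0], [-0.001, 0.0, -1.0]]
force: [-1.2, 1.1, 6.7]
opening: 0.569
grasp_force: 30.0
```

>>> play_rows:
  motion:
    - [[0,0,-0.02,0,0,0],[0,0,-0.04,0,0,0],[-0.01,-0.005,-0.06,0,0,-1],[-0.03,-0.014,-0.068,0,0,-2],[-0.05,-0.023,-0.068,0,0,-3.5],[-0.07,-0.032,-0.068,0,0,-5],[-0.085,-0.038,-0.068,0,0,-5.7],[-0.0895,-0.0405,-0.068,0,0,-5.7]]

```text
time_s: 4.25
position: [0.5292, 0.1382, 0.1156]
tcp_rot: [[-0.996, -0.084, 0.003], [-0.084, 0.996, -0.0], [-0.003, -0.001, -1.0]]
force: [1.2, 0.1, -2.8]
opening: 0.574
grasp_force: 30.0
```

>>> play_rows:
  motion:
    - [[0,0,0,0,0,0],[0,0,0,0,0,0],[0,0,0,0,0,0]]

```text
time_s: 4.5
position: [0.524, 0.1398, 0.1151]
tcp_rot: [[-0.996, -0.085, -0.004], [-0.085, 0.996, -0.0], [0.004, 0.0, -1.0]]
force: [-0.8, 0.3, -3.7]
opening: 0.571
grasp_force: 30.0
```

Run:
```python
from rig import bot, imaging, finder
import cv2,numpy as np
s=bot.read_state();print(s['time_s'],s['position'],s['force'],s['grasp_force'],np.round(s['tcp_rot'],3).tolist())
fr={}
for c in ['scene','top']:
    fr[c]=imaging.capture(c)['frame'][:,:,::-1]; cv2.imwrite(f'pics/{c}1.png',fr[c])
f=lambda i,x,y,w,h:cv2.resize(i[y:y+h,x:x+w],(400,600),interpolation=cv2.INTER_CUBIC)
cv2.imwrite('pics/mos1.png',np.hstack([f(fr['scene'],238,110,80,120),f(fr['top'],215,120,80,120)]))
```

```text
4.5 [0.52402142 0.13976536 0.11505301] [-0.7707516   0.32490286 -3.70983192] 29.979153871536255 [[-0.996, -0.085, -0.004], [-0.085, 0.996, -0.0], [0.004, 0.0, -1.0]]
```

View pics/mos1.png

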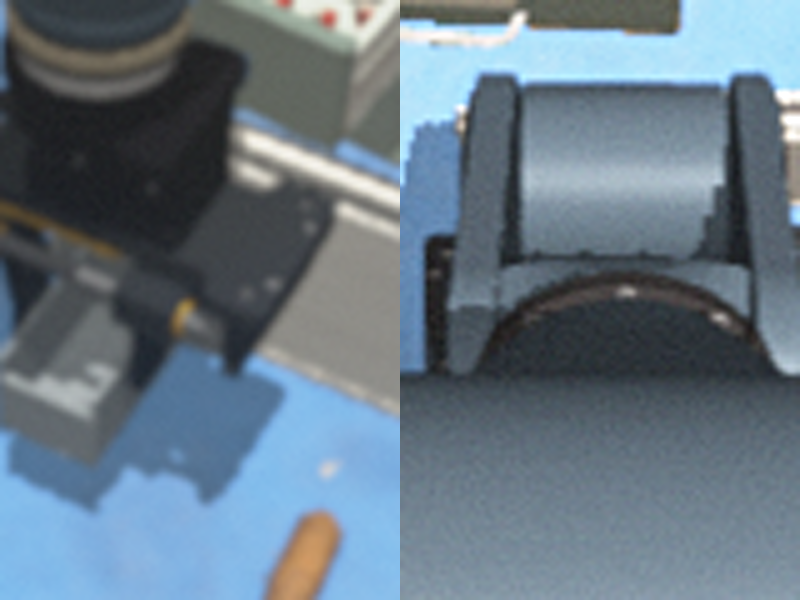

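>>> play_rows:
  motion:
    - [[-0.008,0,-0.001,0,0,0],[-0.016,0,-0.0015,0,0,0],[-0.024,0,-0.0015,0,0,0],[-0.032,0,-0.0015,0,0,0],[-0.038,0,-0.0015,0,0,0],[-0.041,0,-0.0015,0,0,0],[-0.042,0,-0.0015,0,0,0],[-0.042,0,-0.0015,0,0,0]]

```text
time_s: 5.27
position: [0.5683, 0.143, 0.117]
tcp_rot: [[-0.996, -0.085, -0.001], [-0.085, 0.996, -0.0], [0.001, -0.0, -1.0]]
force: [-0.2, -0.0, -4.0]
opening: 0.566
grasp_force: 30.0
```

>>> play_rows:
  motion:
    - [[0,0,0,0,0,0],[0,0,0,0,0,0]]

```text
time_s: 5.43
position: [0.5676, 0.143, 0.1171]
tcp_rot: [[-0.996, -0.085, -0.001], [-0.085, 0.996, -0.0], [0.001, 0.0, -1.0]]
force: [0.4, -0.6, -3.5]
opening: 0.571
grasp_force: 30.0
```

>>> play_rows:
  motion:
    - [[-0.001,0,0,0,0,0],[-0.002,0,0,0,0,0],[-0.003,0,0,0,0,0],[-0.004,0,0,0,0,0],[-0.005,0,0,0,0,0],[-0.005,0,0,0,0,0],[-0.005,0,0,0,0,0]]

```text
time_s: 6.02
position: [0.5733, 0.1434, 0.1173]
tcp_rot: [[-0.996, -0.085, 0.0], [-0.085, 0.996, -0.0], [-0.0, -0.0, -1.0]]
force: [0.5, 0.7, -3.6]
opening: 0.572
grasp_force: 30.0
```

>>> play_rows:
  motion:
    - [[-0.001,0,0,0,0,0],[-0.002,0,0,0,0,0],[-0.003,0,0,0,0,0],[-0.003,0,0,0,0,0],[-0.003,0,0,0,0,0]]

```text
time_s: 6.43
position: [0.5763, 0.1437, 0.1172]
tcp_rot: [[-0.996, -0.085, 0.0], [-0.085, 0.996, -0.0], [-0.0, -0.0, -1.0]]
force: [-0.5, 1.2, -3.3]
opening: 0.574
grasp_force: 30.0
```

>>> play_rows:
  motion:
    - [[-0.0005,0,0,0,0,0],[-0.001,0,0,0,0,0],[-0.0015,0,0,0,0,0],[-0.002,0,0,0,0,0],[-0.002,0,0,0,0,0]]

```text
time_s: 6.85
position: [0.5784, 0.1439, 0.1173]
tcp_rot: [[-0.996, -0.085, 0.0], [-0.085, 0.996, 0.0], [-0.0, -0.0, -1.0]]
force: [0.3, 1.1, -2.6]
opening: 0.57
grasp_force: 30.0
```

>>> play_rows:
  motion:
    - [[-0.0005,0,0,0,0,0],[-0.001,0,0,0,0,0],[-0.0015,0,0,0,0,0],[-0.0015,0,0,0,0,0]]

```text
time_s: 7.18
position: [0.5799, 0.144, 0.1173]
tcp_rot: [[-0.996, -0.085, 0.0], [-0.085, 0.996, 0.0], [-0.0, 0.0, -1.0]]
force: [-0.5, 0.9, -3.0]
opening: 0.569
grasp_force: 30.0
```

>>> play_rows:
  motion:
    - [[-0.0005,0,0,0,0,0],[-0.001,0,0,0,0,0],[-0.0015,0,0,0,0,0],[-0.002,0,0,0,0,0],[-0.002,0,0,0,0,0]]

```text
time_s: 7.6
position: [0.5819, 0.1442, 0.1173]
tcp_rot: [[-0.996, -0.085, 0.0], [-0.085, 0.996, 0.0], [-0.0, -0.0, -1.0]]
force: [-0.3, -0.8, -3.1]
opening: 0.572
grasp_force: 30.0
```

>>> play_rows:
  motion:
    - [[-0.0005,0,0,0,0,0],[-0.001,0,0,0,0,0],[-0.001,0,0,0,0,0]]

```text
time_s: 7.85
position: [0.5826, 0.1443, 0.1172]
tcp_rot: [[-0.996, -0.085, -0.0], [-0.085, 0.996, -0.0], [0.0, 0.0, -1.0]]
force: [0.1, 0.7, -3.5]
opening: 0.57
grasp_force: 30.0
```

>>> play_rows:
  motion:
    - [[-0.0005,0,0,0,0,0],[-0.001,0,0,0,0,0],[-0.0015,0,0,0,0,0],[-0.0015,0,0,0,0,0]]

```text
time_s: 8.18
position: [0.5828, 0.1443, 0.1171]
tcp_rot: [[-0.996, -0.085, -0.003], [-0.085, 0.996, -0.0], [0.003, 0.0, -1.0]]
force: [-5.4, 0.0, -0.7]
opening: 0.573
grasp_force: 30.0
```

>>> play_rows:
  motion:
    - [[-0.0005,0,0,0,0,0],[-0.001,0,0,0,0,0],[-0.001,0,0,0,0,0]]

```text
time_s: 8.43
position: [0.5829, 0.1444, 0.117]
tcp_rot: [[-0.996, -0.084, -0.005], [-0.084, 0.996, -0.0], [0.005, 0.0, -1.0]]
force: [-5.5, -1.1, 0.0]
opening: 0.57
grasp_force: 30.0
```

>>> play_rows:
  motion:
    - [[0.001,0,0,0,0,0],[0.0015,0.0,0,0,0,0],[0.0015,0.001,0,0,0,0],[0.0015,0.002,0,0,0,0],[0.0015,0.003,0,0,0,0],[0.0015,0.004,0,0,0,0],[0.0015,0.004,0,0,0,0]]

```text
time_s: 9.02
position: [0.5825, 0.148, 0.1168]
tcp_rot: [[-0.996, -0.085, -0.002], [-0.085, 0.996, -0.001], [0.002, -0.0, -1.0]]
force: [-4.1, -2.4, -3.1]
opening: 0.575
grasp_force: 30.0
```

>>> play_rows:
  motion:
    - [[0,-0.0015,0,0,0,0],[0,-0.003,0,0,0,0],[0,-0.0045,0,0,0,0],[0,-0.006,0,0,0,0],[0,-0.007,0,0,0,0],[0,-0.008,0,0,0,0],[0,-0.008,0,0,0,0]]

```text
time_s: 9.6
position: [0.583, 0.141, 0.1168]
tcp_rot: [[-0.996, -0.085, -0.002], [-0.085, 0.996, 0.001], [0.002, 0.001, -1.0]]
force: [-5.2, 1.4, -4.1]
opening: 0.567
grasp_force: 30.0
```

Run:
```python
import cv2,numpy as np
s=cv2.imread('pics/scene0.png');t=cv2.imread('pics/top0.png')
f=lambda i,x,y,w,h:cv2.resize(i[y:y+h,x:x+w],(400,300),interpolation=cv2.INTER_CUBIC)
cv2.imwrite('pics/mos2.png',np.vstack([np.hstack([f(s,260,125,32,24),f(s,315,145,32,24)]),np.hstack([f(t,242,136,32,24),f(t,294,136,32,24)])]))
```

```text
(no output)
```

View pics/mos2.png

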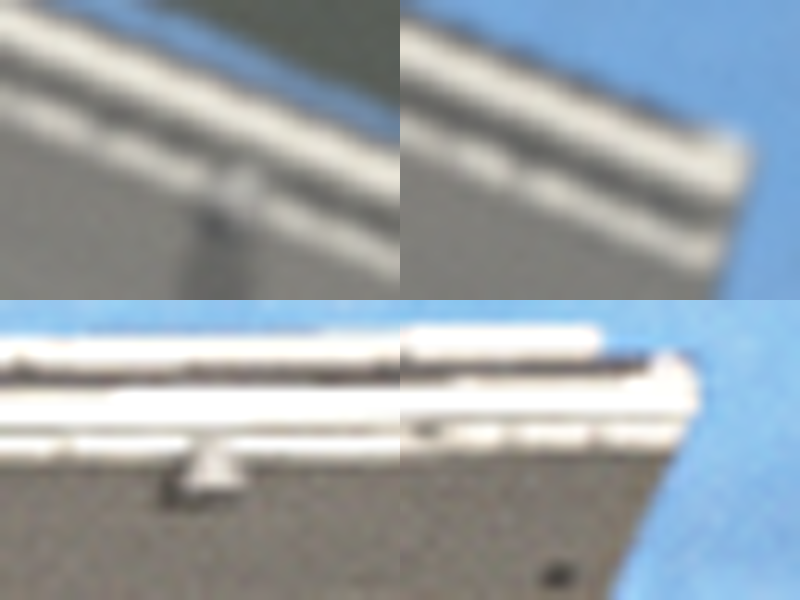

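Run:
```python
from h import *
sc=np.array([260+240.5*.08-.5,125+190.5*.08-.5]); tp=np.array([242+215*.08-.5,136+(485-300)*.08-.5])
print(sc,tp)
for z in (.134,.138):
    g=lambda p:np.r_[proj('scene',[[p[0],p[1],z]])[0]-sc,proj('top',[[p[0],p[1],z]])[0]-tp]
    r=least_squares(g,[.63,.15]); print('xy',z,r.x,r.fun.round(2))
g=lambda p:np.r_[proj('scene',[p])[0]-sc,proj('top',[p])[0]-tp]
r=least_squares(g,[.63,.15,.13]); print('xyz',r.x,r.fun.round(2))
pb=[.641,.1133,.0857]
print(place(pb,[(-.009,.036,.138),(-.0115,.034,.138)]))
for c in C: print(c,-np.array(C[c][2]).T@C[c][3])
```

```text
[278.74 139.74] [258.7 150.3]
xy 0.134 [0.62741269 0.14616526] [-0.61  0.67  0.33 -0.82]
xy 0.138 [0.62521254 0.14528663] [-0.68  0.14  0.62 -0.48]
xyz [0.62520162 0.14528226 0.13801987] [-0.69  0.13  0.62 -0.48]
[[0.62895161 0.14839752 0.138     ]
 [0.62663197 0.14619088 0.138     ]]
scene [ 0.05547613 -0.16245367  0.76880448]
top [0.30019763 0.1324754  1.12688588]
```

>>> play_rows:
  motion:
    - [[0,0,-0.0007,0,0,0],[0,0,-0.0014,0,0,0],[0,0,-0.002,0,0,0],[0,0,-0.0025,0,0,0],[0,0,-0.003,0,0,0],[0,0,-0.003,0,0,0]]

```text
time_s: 10.1
position: [0.583, 0.1403, 0.1198]
tcp_rot: [[-0.996, -0.085, -0.003], [-0.085, 0.996, 0.0], [0.003, 0.0, -1.0]]
force: [-5.4, -0.1, -6.1]
opening: 0.575
grasp_force: 30.0
```

>>> play_rows:
  motion:
    - [[0,0.0007,0,0,0,0],[0,0.0014,0,0,0,0],[0,0.002,0,0,0,0],[0,0.003,0,0,0,0],[0,0.004,0,0,0,0],[0,0.005,0,0,0,0],[0,0.006,0,0,0,0],[0,0.006,0,0,0,0]]

```text
time_s: 10.77
position: [0.5828, 0.1454, 0.1202]
tcp_rot: [[-0.996, -0.084, -0.002], [-0.084, 0.996, -0.001], [0.002, -0.001, -1.0]]
force: [-6.4, -2.6, -3.6]
opening: 0.571
grasp_force: 30.0
```

Run:
```python
from rig import bot, imaging, finder
import cv2,numpy as np
s=bot.read_state();print(s['time_s'],s['position'],s['force'],s['moment'])
a=imaging.capture('scene')['frame'][:,:,::-1]; b=imaging.capture('top')['frame'][:,:,::-1]
cv2.imwrite('pics/scene2.png',a);cv2.imwrite('pics/top2.png',b)
f=lambda i,x,y,w,h:cv2.resize(i[y:y+h,x:x+w],(400,500),interpolation=cv2.INTER_CUBIC)
cv2.imwrite('pics/mos3.png',np.hstack([f(a,250,105,80,100),f(b,215,110,80,100)]))
```

```text
10.7667 [0.58281349 0.14535869 0.12020611] [-6.36126553 -2.62165329 -3.60729924] [-0.41209869  0.96668358 -0.34014309]
```

View pics/mos3.png

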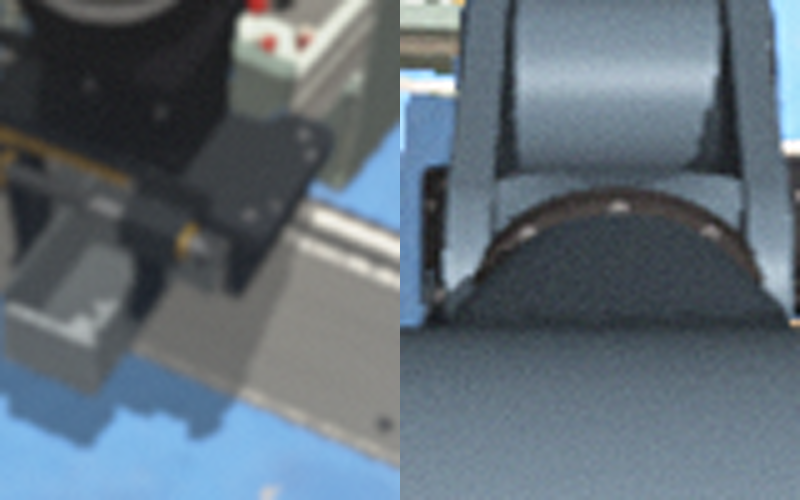

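Run:
```python
from h import *
P=[(-.09,-.025,0),(-.09,-.025,.038),(-.09,.025,.038),(-.09,.025,0)]
obs=np.array([(269,183),(269,173.5),(251,167.5),(252,178.6)])
tcp=np.array([.5828,.1454]);a=.0857
for off in (.047,.0505,.054):
  for dz in (0,.005):
    o=tcp+off*np.array([np.cos(a),np.sin(a)])
    W=place([*o,a],P); W[:,2]+=.1202-.0484+dz
    print(off,dz,(proj('scene',W)-obs).round(1).tolist())
```

```text
0.047 0 [[-1.1, 3.0], [-0.4, 1.9], [-1.8, -0.3], [-2.8, -0.7]]
0.047 0.005 [[-1.0, 1.7], [-0.3, 0.5], [-1.8, -1.8], [-2.8, -2.1]]
0.0505 0 [[-0.4, 2.0], [0.3, 0.9], [-1.0, -1.3], [-2.1, -1.7]]
0.0505 0.005 [[-0.3, 0.7], [0.4, -0.5], [-1.0, -2.8], [-2.1, -3.1]]
0.054 0 [[0.3, 1.0], [1.1, -0.1], [-0.3, -2.3], [-1.4, -2.7]]
0.054 0.005 [[0.4, -0.3], [1.2, -1.6], [-0.3, -3.8], [-1.4, -4.1]]
```

Run:
```python
from rig import bot, imaging, finder
import cv2,numpy as np,pickle
d=imaging.capture('wrist'); pickle.dump((d,bot.read_state()),open('w2.pkl','wb'))
w=d['frame'][:,:,::-1]; cv2.imwrite('pics/w2.png',w)
a=cv2.imread('pics/scene2.png')
A=cv2.resize(a[150:195,235:295],(400,300),interpolation=cv2.INTER_CUBIC)
s0=cv2.imread('pics/scene1.png');B=cv2.resize(s0[165:210,220:280],(400,300),interpolation=cv2.INTER_CUBIC)
W=cv2.resize(w,(400,300),interpolation=cv2.INTER_AREA); W2=cv2.resize(w[130:280,150:350],(400,300),interpolation=cv2.INTER_CUBIC)
cv2.imwrite('pics/mos4.png',np.vstack([np.hstack([A,B]),np.hstack([W,W2])]))
```

```text
(no output)
```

View pics/mos4.png

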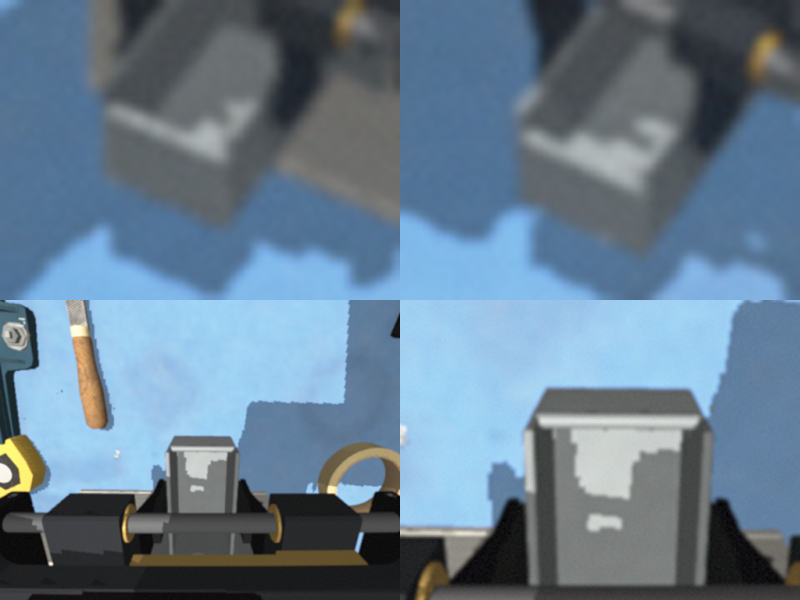

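Run:
```python
import pickle;from h import *
d,s=pickle.load(open('w2.pkl','rb')); cam=(d['camera_matrix'],d['k1'],d['R'],d['t'])
for uv in [(155,244),(340,245.5)]:
    for z in (0,):
        r=least_squares(lambda p:proj('',[[p[0],p[1],z]],cam)[0]-uv,[.63,.1]); print(uv,r.x)
f=d['frame'].astype(int)
for x in (155,175,185,335,345): print(x,f[236:256,x].tolist()) if 0 else print(x,f[236:256,x,2].tolist(),f[236:256,x,0].tolist())
P=[(-.09,.025,.038),(-.09,-.025,.038),(-.09,.025,0),(-.09,-.025,0)]
a=.0857
for off in (.0485,.0505,.0525):
    o=s['position'][:2]+off*np.array([np.cos(a),np.sin(a)]);W=place([*o,a],P);W[:,2]+=s['position'][2]-.0484
    print(off,proj('',W,cam).round(1).tolist())
```

```text
(155, 244) [0.64129197 0.04387936]
(340, 245.5) [0.62679898 0.23151056]
155 [243, 242, 241, 241, 241, 240, 228, 179, 133, 148, 179, 153, 87, 38, 34, 35, 32, 36, 34, 35] [163, 161, 162, 163, 161, 158, 154, 142, 133, 161, 195, 166, 95, 39, 31, 32, 32, 33, 32, 33]
175 [243, 242, 242, 242, 244, 240, 228, 181, 144, 153, 182, 172, 142, 132, 133, 133, 134, 131, 132, 133] [156, 155, 155, 154, 157, 150, 145, 142, 146, 166, 196, 186, 154, 143, 142, 144, 144, 141, 143, 144]
185 [245, 244, 245, 244, 244, 245, 241, 206, 157, 169, 205, 192, 151, 130, 133, 132, 135, 129, 128, 128] [160, 158, 159, 159, 158, 160, 157, 149, 152, 184, 223, 208, 163, 141, 144, 143, 145, 140, 137, 138]
335 [161, 162, 161, 162, 163, 162, 163, 157, 140, 119, 112, 120, 127, 118, 107, 101, 106, 103, 106, 102] [97, 99, 97, 98, 99, 100, 101, 99, 102, 108, 118, 132, 137, 127, 114, 108, 115, 111, 114, 111]
345 [161, 161, 163, 162, 164, 162, 162, 161, 160, 161, 157, 141, 118, 94, 78, 73, 66, 51, 43, 41] [99, 99, 101, 97, 102, 99, 100, 100, 100, 102, 99, 88, 74, 59, 49, 48, 49, 45, 44, 41]
0.0485 [[304.8, 187.2], [214.7, 187.2], [296.3, 171.9], [222.8, 172.0]]
0.0505 [[304.7, 190.6], [214.8, 190.6], [296.2, 174.8], [222.9, 174.8]]
0.0525 [[304.5, 194.1], [215.0, 194.1], [296.1, 177.7], [223.0, 177.7]]
```

>>> play_rows:
  motion:
    - [[0.0015,0,0,0,0,0],[0.003,0,0,0,0,0],[0.004,0,0,0,0,0],[0.004,0,0,0,0,0],[0.004,0,0,0,0,0]]

```text
time_s: 11.33
position: [0.5811, 0.1461, 0.1209]
tcp_rot: [[-0.996, -0.085, 0.004], [-0.085, 0.996, 0.0], [-0.004, -0.0, -1.0]]
force: [-0.1, 0.4, -4.4]
opening: 0.57
grasp_force: 30.0
```

>>> play_rows:
  motion:
    - [[0,0.001,0,0,0,0],[0,0.002,0,0,0,0],[0,0.003,0,0,0,0],[0,0.004,0,0,0,0],[0,0.005,0,0,0,0],[0,0.005,0,0,0,0],[0,0.005,0,0,0,0]]

```text
time_s: 11.92
position: [0.5806, 0.1481, 0.1204]
tcp_rot: [[-0.996, -0.084, 0.002], [-0.084, 0.996, -0.004], [-0.002, -0.004, -1.0]]
force: [2.5, -10.1, -3.8]
opening: 0.573
grasp_force: 30.0
```

>>> play_rows:
  motion:
    - [[0,-0.002,0,0,0,0],[0,-0.004,0,0,0,0],[0,-0.005,0,0,0,0],[0,-0.006,0,0,0,0],[0,-0.007,0,0,0,0],[0,-0.008,0,0,0,0],[0,-0.008,0,0,0,0],[0,-0.008,0,0,0,0]]

```text
time_s: 12.58
position: [0.5807, 0.1433, 0.1206]
tcp_rot: [[-0.996, -0.085, 0.002], [-0.085, 0.996, 0.0], [-0.002, 0.0, -1.0]]
force: [3.8, 2.4, -3.9]
opening: 0.57
grasp_force: 30.0
```

>>> play_rows:
  motion:
    - [[-0.001,-0.0005,0,0,0,0],[-0.0015,-0.0005,0.0,0,0,0],[-0.0015,-0.0005,0.002,0,0,0],[-0.0015,-0.0005,0.004,0,0,0],[-0.0015,-0.0005,0.004,0,0,0]]

```text
time_s: 13.0
position: [0.5795, 0.1423, 0.1151]
tcp_rot: [[-0.996, -0.085, -0.005], [-0.085, 0.996, -0.001], [0.005, -0.0, -1.0]]
force: [-0.4, 0.7, -4.2]
opening: 0.574
grasp_force: 30.0
```

>>> play_rows:
  motion:
    - [[0,0,0.001,0,0,0],[0,0,0.002,0,0,0],[0,0,0.003,0,0,0],[0,0,0.004,0,0,0],[0,0,0.004,0,0,0]]

```text
time_s: 13.42
position: [0.5811, 0.1426, 0.112]
tcp_rot: [[-0.996, -0.085, -0.001], [-0.085, 0.996, -0.0], [0.001, 0.0, -1.0]]
force: [-0.5, -0.4, -4.1]
opening: 0.572
grasp_force: 30.0
```

>>> play_rows:
  motion:
    - [[-0.0008,0,0.001,0,0,0],[-0.0008,0,0.002,0,0,0],[-0.0008,0,0.003,0,0,0],[-0.0008,0,0.004,0,0,0],[-0.0008,0,0.005,0,0,0],[-0.0008,0,0.005,0,0,0]]

```text
time_s: 13.92
position: [0.5819, 0.1427, 0.107]
tcp_rot: [[-0.996, -0.085, -0.001], [-0.085, 0.996, -0.0], [0.001, 0.0, -1.0]]
force: [-0.2, -0.2, -3.5]
opening: 0.575
grasp_force: 30.0
```

>>> play_rows:
  motion:
    - [[0,0,0.001,0,0,0],[0,0,0.002,0,0,0],[0,0,0.003,0,0,0],[0,0,0.004,0,0,0],[0,0,0.004,0,0,0]]

```text
time_s: 14.33
position: [0.582, 0.1427, 0.103]
tcp_rot: [[-0.996, -0.085, -0.001], [-0.085, 0.996, -0.0], [0.001, -0.0, -1.0]]
force: [0.6, -0.1, -4.5]
opening: 0.575
grasp_force: 30.0
```

Sliding freely in the slot; seat expected at TCP z ≈ 0.094.

>>> play_rows:
  motion:
    - [[0,0,0.001,0,0,0],[0,0,0.002,0,0,0],[0,0,0.003,0,0,0],[0,0,0.004,0,0,0],[0,0,0.005,0,0,0],[0,0,0.006,0,0,0],[0,0,0.006,0,0,0]]

```text
time_s: 14.92
position: [0.582, 0.1427, 0.097]
tcp_rot: [[-0.996, -0.085, -0.001], [-0.085, 0.996, -0.0], [0.001, 0.0, -1.0]]
force: [-0.3, -0.5, -4.4]
opening: 0.571
grasp_force: 30.0
```

>>> play_rows:
  motion:
    - [[0,0,0.0005,0,0,0],[0,0,0.001,0,0,0],[0,0,0.0015,0,0,0],[0,0,0.002,0,0,0],[0,0,0.0025,0,0,0],[0,0,0.0025,0,0,0]]

```text
time_s: 15.42
position: [0.5821, 0.1427, 0.0947]
tcp_rot: [[-0.996, -0.085, -0.0], [-0.085, 0.996, -0.0], [0.0, 0.0, -1.0]]
force: [0.5, 0.4, -3.9]
opening: 0.573
grasp_force: 30.0
```

>>> play_rows:
  motion:
    - [[0,0,0.0005,0,0,0],[0,0,0.001,0,0,0],[0,0,0.0015,0,0,0],[0,0,0.002,0,0,0],[0,0,0.002,0,0,0]]

```text
time_s: 15.83
position: [0.5826, 0.1427, 0.0937]
tcp_rot: [[-0.996, -0.085, 0.001], [-0.085, 0.996, 0.0], [-0.001, -0.0, -1.0]]
force: [-1.7, -0.7, 3.7]
opening: 0.571
grasp_force: 30.0
```

>>> play_rows:
  motion:
    - [[0,0,-0.0008,0,0,0],[0,0,-0.0008,0,0,0],[0,0,-0.0008,0,0,0]]

```text
time_s: 16.08
position: [0.5826, 0.1427, 0.0938]
tcp_rot: [[-0.996, -0.085, 0.001], [-0.085, 0.996, 0.0], [-0.001, -0.0, -1.0]]
force: [-0.8, -0.3, 2.8]
opening: 0.572
grasp_force: 30.0
```

>>> play_rows:
  motion:
    - [[0,0,0,0,0,0],[0,0,0,0,0,0],[0,0,0,0,0,0],[0,0,0,0,0,0],[0,0,0,0,0,0],[0,0,0,0,0,0]]
  fingers: 0.08

```text
time_s: 16.58
position: [0.5821, 0.1427, 0.0934]
tcp_rot: [[-0.996, -0.085, -0.0], [-0.085, 0.996, -0.0], [0.0, -0.0, -1.0]]
force: [0.3, -0.1, -1.4]
opening: 0.891
grasp_force: 0.0
```

>>> play_rows:
  motion:
    - [[0,0,-0.01,0,0,0],[0,0,-0.025,0,0,0],[0,0,-0.05,0,0,0],[0.01,0,-0.08,0,0,0],[0.04,0,-0.11,0,0,0],[0.08,0,-0.13,0,0,0],[0.115,0,-0.14,0,0,0],[0.15,0,-0.14,0,0,0]]
  fingers: 0.087

```text
time_s: 17.25
position: [0.4323, 0.13, 0.2366]
tcp_rot: [[-0.996, -0.085, 0.006], [-0.085, 0.996, 0.0], [-0.006, -0.0, -1.0]]
force: [0.5, -0.1, -0.2]
opening: 0.999
grasp_force: 0.0
```

>>> play_rows:
  motion:
    - [[0.02,0.04,0,0,0,0],[0.03,0.08,0,0,0,0],[0.04,0.12,0,0,0,0],[0.04,0.15,0,0,0,0],[0.04,0.18,0,0,0,0],[0.04,0.2,0,0,0,0],[0.04,0.2,0,0,0,0],[0.04,0.2,0,0,0,0]]

```text
time_s: 17.92
position: [0.3755, 0.3264, 0.2341]
tcp_rot: [[-0.996, -0.088, 0.001], [-0.088, 0.996, -0.0], [-0.001, -0.0, -1.0]]
force: [0.1, -0.2, -0.0]
opening: 0.999
grasp_force: 0.0
```

Run:
```python
from rig import bot, imaging, finder
import cv2,numpy as np
s=bot.read_state();print(s['time_s'],s['position'],s['force'])
a=imaging.capture('scene')['frame'][:,:,::-1]; b=imaging.capture('top')['frame'][:,:,::-1]
f=lambda i,x,y,w,h:cv2.resize(i[y:y+h,x:x+w],(400,400),interpolation=cv2.INTER_CUBIC)
cv2.imwrite('pics/end.png',np.hstack([f(a,230,100,110,110),f(b,210,110,120,120)]))
```

```text
17.9167 [0.37551216 0.32643781 0.23408701] [ 0.09383767 -0.16332089 -0.02337584]
```

View pics/end.png

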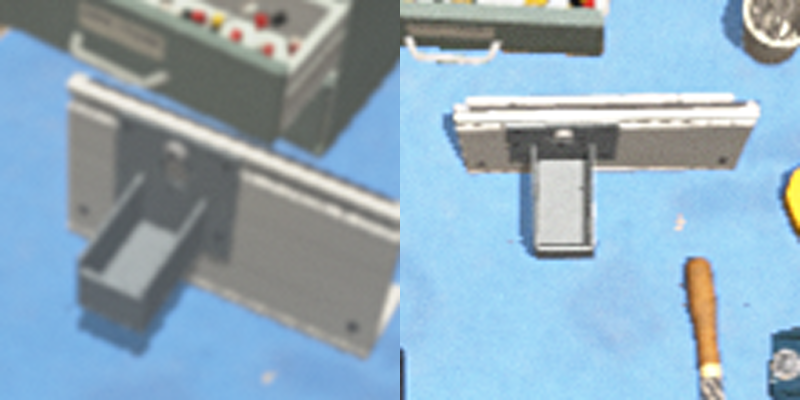

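The bin hangs upright and flat on the board, with the stud's head at about (175,155) in the left view, at the top of the slot. The gripper is clear of everything.

```bash
python3 -c "
from rig import bot
print(bot.hand_in())"
```

```text
the job is handed in; nothing more can be done
None
```

The bin hangs upright on the stud, fully home at the top of the slot and released; I handed the job in at about 18 s, and the hand-in call returned no verdict.

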